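Upturn a washed sample bottle on its drying peg

TASK

Take the washed sample bottle out of the draining cradle and put it upside down over the free slim drying peg, feeling for the peg with the mouth if need be. With the bottle's rim, not with the gripper, press the stiff rubber drip ring all the way down to its stop, firmly but without ramming, so the bottle stands straight and fully home; then let go. Leave the upturned beaker, the stack of dishes and the spray bottle alone.

Things in the scene. Friction and masses are not known exactly. Their poses are not given: they have to be found in the camera images.
- bottle_mid (a point): Loose white plastic sample bottle, about 140 g (varies), 130 mm long, lying on its side in the cradle, mouth roughly to the robot's left. Point: on its axis, half-way along. Its x axis runs along the bottle to the mouth: level at the start, must end straight down. Round body 54 mm diameter for 92 mm from the closed end, then a shoulder; the last 22 mm is a neck of 40 mm outside diameter.
- bottle_mouth (a point): Centre of the bottle's rim, 65 mm along its x axis from bottle_mid. The mouth is a round hole of 32 mm bore through the neck; the inside is 46 mm wide in the body and 125 mm deep.
- cradle_mid (a point): Fixed cradle: grey foot 130 x 70 x 10 mm with two steel rails 10 mm thick along its x axis, 34 mm apart. Point: centre of the foot's upper face, 10 mm above the bench. The bottle lies along the rails, its axis 49 mm above the bench; its sides are free for fingers (rails and posts stay within 22 mm of the middle line).
- foot_top (a point): Fixed foot of the free stand: grey disc 110 mm diameter, 10 mm high, with a round sleeve of 60 mm diameter up to 24 mm. Point: centre of the sleeve's top, 24 mm above the bench, NOT the peg's axis. The upright steel peg is clamped in the sleeve anywhere up to 5 mm off the foot's centre along each of the foot's x and y axes, and its height varies: find it by sight or touch.
- ring (a joint): Black rubber drip ring on the slim steel peg, 56 mm outside, 32 mm inside, 12 mm high. 0 = raised; grows as it is pushed down; 0.040 m = on its stop. Starts at 0 to 0.02, drags with about 8 N (more than the bottle's weight), stays where left. Peg: 29 mm diameter, flat top 124 to 136 mm above the bench, edge bevelled 1.5 mm; top is 82 mm above the ring's upper face when the ring is fully down.
- beaker_mid (a point): Bystander: steel beaker, 70 mm diameter, 90 mm high, upside down over the stubby peg of the other stand, which may be left or right of the free one. Point: half-way up, on its axis.
- dishes_mid (a point): Bystander: stack of four clear culture dishes with amber contents, 94 mm diameter, 63 mm high. Point: half-way up.
- spray_mid (a point): Bystander: blue spray bottle with white head, 76 mm diameter, 193 mm high. Point: half-way up.
Not all that is in view belongs to the job. What is shaped like the part that bears bottle_mid but pink or purple is not meant.

How it is judged (in metres and radians):
On the way, in this order (a step that is already met when the one before it is completed fails the run):
1. the bottle is lifted clear of the cradle (height (world z) of bottle_mid above 0.09 m), for 0.2 s.
2. the bottle is mouth down with the peg inside its neck (height (world z) of bottle_mouth below 0.112 m and horizontal distance between bottle_mouth and ring below 0.006 m and angle between bottle_mid's own x axis and vertical above 2.9 rad), for 0.1 s.
At the end, for the whole second after the job is handed in: The drip ring is within 2 mm of its stop; the bottle stands upside down at rest on it, its rim within 4 mm of the ring's upper face and within 6 mm of the ring's axis, its own axis within about 6 degrees of vertical (value of joint ring above 0.038 m and z of bottle_mouth in the frame of ring below 0.016 m and horizontal distance between bottle_mouth and ring below 0.006 m and angle between bottle_mid's own x axis and vertical above 3.04 rad and linear speed of bottle below 0.01 m/s); the robot touches nothing.
It fails at once if the robot itself touches the drip ring (contact force between ring and the arm above 1 N or contact force between ring and the fingers above 1 N).
It fails at once if the bottle is rammed onto the peg or ring with more than 60 N (contact force between bottle and peg above 60 N).
It fails at once if the beaker is shifted by more than 15 mm (distance of beaker_mid from where it was at the start of the episode above 0.015 m).
It fails at once if the stack of dishes is shifted by more than 20 mm (distance of dishes_mid from where it was at the start of the episode above 0.02 m).
It fails at once if the spray bottle is shifted by more than 20 mm (distance of spray_mid from where it was at the start of the episode above 0.02 m).
It also fails if it takes over 67 s, if anything falls off the work surface, if the arm or the gripper's body presses on something with over 40 N, if the wrist force passes 120 N, or if a joint passes its speed limit or range.

ROBOT

A 7-joint arm with a two-finger parallel gripper is mounted at the origin on the work surface. World frame = base frame: x ahead of the robot, y to its left, z up, the work surface at z = 0. Lengths are in m, angles in degrees, forces in N, time in s.
With the tool pointing down it reaches from about 0.425 to 0.875 m from the base axis. Payload 4.7 kg.
Tool frame: the origin (TCP) lies midway between the tips of the shut fingers; the grasp point (between the pads) lies env.grip_point_offset behind it (env.grip_point_offset is the distance from the TCP to the grasp point, in m); z points along the fingers, y is the line along which they close (so a half turn about z gives the same grasp; the last joint's range is limited). The gripper opens to 87 mm and grips with 3 to 60 N. Pads are 19 mm wide; open, the fingers measure 117 mm over their backs; the gripper's body (75 mm by 190 mm) begins 51 mm behind the grasp point.
Start: joints at [-69.551, 18.392, -4.016, 83.108, 1.295, 78.541, -3.26], TCP at [0.219, 0.612, 0.223] pointing down, gripper open.
Joint ranges: [-163.93, 163.93], [-17.29, 119.83], [-79.2, 71.16], [3.27, 140.29], [-89.18, 269.18], [5.43, 117.66], [-154.24, 154.24]. Speed limits (degrees/s): [147.25, 147.25, 180, 180, 180, 180, 180].

INTERFACE

Orientations are given as [roll, pitch, yaw] about the fixed x, y, z axes, in that order (R = Rz(yaw) Ry(pitch) Rx(roll)).
In Python, from cell import env gives the robot as it stands.
- The arm moves only by the shell command python3 -m creep 'ROWS' [FORCE]. ROWS is a JSON object of lists of equal length, an entry for each row: "translation": the shift along the tool's x, y, z in units of 0.08 m (1.0 is 0.08 m), a list of three; "turn": the turn, a rotation vector about the tool's x, y, z in units of 180 degrees (1.0 is 180 degrees), a list of three; "grip": the opening, from 0 (shut) to 1 (fully open). In form: {"translation": [[x, y, z], ...], "turn": [[ax, ay, az], ...], "grip": [grip, ...]}. A call has 1 to 5 rows; each row shifts and turns the commanded pose from where the row before left it, along the tool's axes as they then stand; what a row does not reach is not made up. A row lasts 1/8 s, in which the tool goes at most 62.5 mm and 10.7 degrees, less where a joint would pass 70% of its speed; a pose out of reach is approached as far as the arm can. A call with a number of a shift or a turn outside -1 to 1 is refused whole. A call with a gripper value outside its range is refused whole. The fingers move at their own pace and stop on an object; FORCE is the grip in N (left out, the last holds). Time passes only in rows, so rows that do not move let the fingers close. It gives the time, the measured TCP pose, the force, the opening and the grip force at its end, in the units of the state.
- env.get_obs(): the state, without advancing time (a new reading comes with each control period).
- env.read_camera(name): name is "scene" or "top" or "wrist"; returns a dict with "frame" (384x512x3 uint8, red, green, blue), "z_map" (384x512 float32, m along the optical axis (not along the pixel's ray), 0 where there is no reading), "K" (3x3 intrinsics, pixels), "rvec" (rotation vector, rad) and "tvec" (3), from world to camera coordinates, as OpenCV has them. Camera axes: x right, y down, z forward; pixel columns grow to the right and rows downward; lengths in m; the calibration is good to about 2 mm. A picture is of the moment at which its call begins.
- env.sign_off(): hands the job in; it is judged then, once.
The state is a dict: "time_s": time; "qpos": joint angles; "joint_velocities": joint speeds; "effort": joint torques, N m; "tool_pos": TCP position; "tool_rot": TCP orientation; "force": force on the tool from outside, world axes, zero at the start; "wrist_torque": the same for the moment, N m; "grip_width": finger opening in m; "grasp_force": force on a finger pad.
Only numpy, scipy, OpenCV 4.12 (cv2) and the standard library are available. Lean on these libraries where they do the work, as an engineer would, in place of code of your own. Each camera call takes 0.05 s, during which the arm holds its last target. There are 200 camera calls.

## Working session

There is one attempt and no reset: what is moved stays moved. The work goes in short steps, Python scripts to look and compute and a shell command to move; the robot and the scene stay as the last step left them, time stands still between calls to the robot, and variables do not carry over. Pictures are saved under pics/ and viewed, at most 10 in all, crops included, and the job is handed in when it is done.

```bash
mkdir -p pics; ls; python3 - <<'E'
from cell import env
import cv2,numpy as np
o=env.get_obs();print({k:np.round(v,4).tolist() for k,v in o.items()},env.grip_point_offset)
ims=[]
for n in ["scene","top"]:
    c=env.read_camera(n);np.savez(f"{n}0.npz",**c);ims.append(c["frame"])
    print(n,c["K"].round(1).tolist(),c["rvec"],c["tvec"],(c["z_map"]>0).mean())
    cv2.imwrite(f"pics/{n}0.png",c["frame"][:,:,::-1])
E
```

```text
pics
{'time_s': 0.0, 'qpos': [-69.5506, 18.439, -4.0163, 83.1726, 1.2944, 78.5427, -3.2594], 'joint_velocities': [0.0057, -0.0141, 0.051, -0.0567, -0.0216, 0.0648, -0.1512], 'effort': [-0.0001, -49.1285, -0.4039, -31.253, -0.0639, 0.0437, 0.0002], 'tool_pos': [0.2183, 0.6116, 0.2215], 'tool_rot': [-179.8909, 0.0049, 160.3615], 'force': [-0.865, 0.7685, -0.2182], 'wrist_torque': [0.0063, 0.0115, 0.0188], 'grasp_force': 0.0, 'grip_width': 0.0867} 0.0187
scene [[384.0, 0.0, 253.6], [0.0, 384.0, 193.1], [0.0, 0.0, 1.0]] [ 1.15007036  2.27537729 -1.07212598] [ 0.37304699 -0.18743225  1.76394981] 0.9934285481770834
top [[396.1, 0.0, 256.5], [0.0, 396.1, 194.6], [0.0, 0.0, 1.0]] [ 2.20027458 -2.14094993  0.09356732] [-0.05591806  0.5558251   1.38551042] 0.9960479736328125
```

View pics/scene0.png

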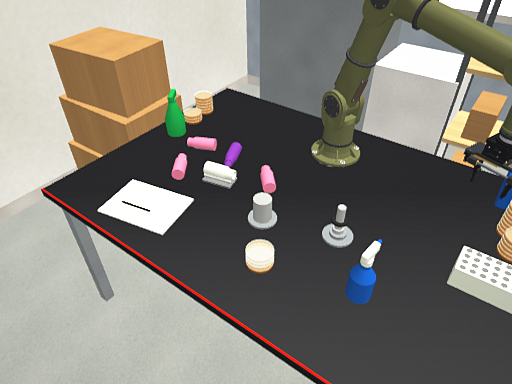

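View pics/top0.png

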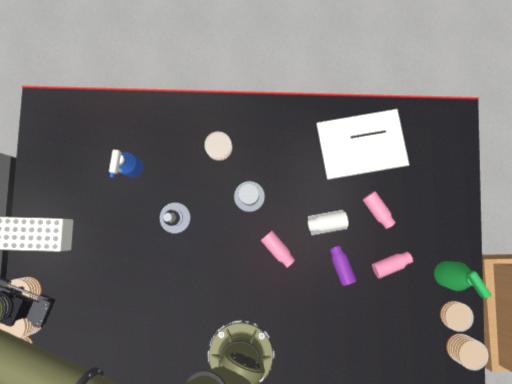

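The scene view shows the white bottle in the cradle at about (220,172), the free peg stand at (338,225), the upturned beaker at (262,208), the dishes at (260,255) and the spray bottle at (362,280). In the top view the bottle is at (328,222), the peg stand at (174,217), the beaker at (249,196), the dishes at (218,146) and the spray bottle at (125,163).

```bash
cat > h.py <<'E'
import numpy as np,cv2
def cloud(c):
    K,R,t=c["K"],cv2.Rodrigues(c["rvec"])[0],np.ravel(c["tvec"])
    z=c["z_map"];v,u=np.mgrid[:z.shape[0],:z.shape[1]]
    p=np.stack([(u-K[0,2])/K[0,0]*z,(v-K[1,2])/K[1,1]*z,z],-1)
    return (p-t)@R   # R^T(p-t)
def circ(p):
    A=np.c_[2*p[:,:2],np.ones(len(p))];s=np.linalg.lstsq(A,(p[:,:2]**2).sum(1),rcond=None)[0]
    return s[0],s[1],np.sqrt(s[2]+s[0]**2+s[1]**2)
E
python3 - <<'E'
import numpy as np,cv2
from h import *
for n,boxes in dict(top=dict(bottle=(300,200,356,245),peg=(155,198,195,238),beaker=(230,178,270,214),dishes=(200,128,236,164),spray=(100,143,150,183)),scene=dict(bottle=(195,155,245,192),peg=(318,200,358,250),beaker=(244,188,280,230),dishes=(240,238,280,275),spray=(340,235,388,304))).items():
    c=np.load(n+"0.npz");P=cloud(c);F=c["frame"].astype(int)
    print(n,"bench z",np.median(P[...,2][F.sum(2)<60]))
    for k,(a,b,e,f) in boxes.items():
        p=P[b:f,a:e].reshape(-1,3);col=F[b:f,a:e].reshape(-1,3);m=p[:,2]>.006
        q=p[m];zt=np.percentile(q[:,2],99)
        print(k,len(q),q.min(0).round(3),q.max(0).round(3),"ztop",zt.round(4),"mid",((np.percentile(q,2,0)+np.percentile(q,98,0))/2).round(4))
        if k=="bottle":
            w=(q[:,2]>.03)&(col[m].min(1)>120)
            b_=q[w];ctr,(s),ang=cv2.minAreaRect((b_[:,:2]*1e3).astype(np.float32));print("  rect",ctr,s,ang,"z",np.percentile(b_[:,2],[5,50,99]).round(4))
            X=b_[:,:2]-b_[:,:2].mean(0);ax=np.linalg.svd(X,full_matrices=False)[2][0];ax=ax*np.sign(ax[1]);print("  axis",ax,"yaw",np.degrees(np.arctan2(ax[1],ax[0])))
            s_=X@ax;tt=X@[-ax[1],ax[0]]
            for i in np.arange(-.07,.07,.01):
                j=(s_>i)&(s_<i+.01)
                if j.sum()>3:print("   ",i.round(3),j.sum(),(tt[j].min()*1e3).round(1),(tt[j].max()*1e3).round(1),b_[j,2].max().round(4))
            print("  mean",b_[:,:2].mean(0))
        if k=="peg":
            for lo,hi in [(.006,.015),(.02,.028),(.03,.04),(.04,.05),(.05,.06),(.06,.07),(.07,.08),(.08,.09),(.09,.1),(.1,.118),(.12,.14)]:
                s=q[(q[:,2]>lo)&(q[:,2]<hi)]
                if len(s)>6:print("  ",lo,hi,len(s),s[:,:2].mean(0).round(4),"zmean",s[:,2].mean().round(4),"min",s.min(0).round(4),"max",s.max(0).round(4))
E
for n in 0; do python3 - <<'E'
import cv2,numpy as np
a=cv2.imread('pics/scene0.png')[195:250,313:363];b=cv2.imread('pics/top0.png')[195:245,150:200];d=cv2.imread('pics/top0.png')[197:247,303:353]
cv2.imwrite('pics/crop.png',np.hstack([cv2.resize(x,(260,280),interpolation=cv2.INTER_CUBIC) for x in (a,b,d)]))
E
done
```

```text
top bench z 0.36980816707948994
bottle 813 [ 0.387 -0.396  0.006] [ 0.547 -0.052  1.431] ztop 0.0818 mid [ 0.4632 -0.2997  0.0431]
  rect (448.6720886230469, -203.19371032714844) (52.70660400390625, 305.51226806640625) 11.851547241210938 z [0.0561 0.07   0.0817]
  axis [-0.19242724  0.98131124] yaw 101.09446903439884
    -0.07 19 -23.6 25.5 0.0817
    -0.06 43 -25.3 25.0 0.0835
    -0.05 46 -26.5 25.6 0.0816
    -0.04 45 -25.4 25.0 0.0816
    -0.03 49 -26.5 26.1 0.0797
    -0.02 42 -25.4 24.9 0.0804
    -0.01 44 -26.1 26.0 0.0802
    0.0 44 -24.9 24.8 0.0798
    0.01 46 -26.0 26.7 0.0808
    0.02 44 -24.9 25.4 0.0818
    0.03 46 -22.7 23.8 0.0766
    0.04 32 -17.6 20.4 0.072
    0.05 34 -18.8 19.8 0.071
    0.06 26 -17.0 18.6 0.0694
  mean [ 0.46673066 -0.28860584]
peg 719 [ 0.398 -0.052  0.006] [0.536 0.324 1.431] ztop 0.1392 mid [0.4684 0.2518 0.0721]
   0.006 0.015 426 [0.4671 0.2476] zmean 0.0102 min [0.3979 0.1987 0.0061] max [0.5363 0.3236 0.015 ]
   0.02 0.028 42 [0.4695 0.2338] zmean 0.0245 min [0.4413 0.2215 0.0209] max [0.4982 0.2582 0.0278]
   0.07 0.08 82 [0.4664 0.2416] 
[... 1944 characters left out ...]
5] max [0.5008 0.2773 0.0798]
   0.08 0.09 37 [0.4808 0.2541] zmean 0.0834 min [0.4477 0.2253 0.08  ] max [0.4991 0.2776 0.0887]
   0.09 0.1 19 [0.4801 0.2527] zmean 0.0949 min [0.4687 0.2377 0.0908] max [0.4858 0.2639 0.0997]
   0.1 0.118 37 [0.48   0.2532] zmean 0.1093 min [0.4684 0.2373 0.1003] max [0.4857 0.2645 0.1175]
   0.12 0.14 63 [0.4745 0.2512] zmean 0.1319 min [0.4578 0.2361 0.1208] max [0.4855 0.2641 0.1375]
beaker 806 [ 0.402 -0.097  0.006] [1.401 0.588 0.989] ztop 0.1025 mid [ 0.5102 -0.0235  0.0543]
dishes 817 [0.683 0.056 0.006] [1.401 0.588 0.989] ztop 0.0673 mid [0.7351 0.1058 0.0387]
spray 1362 [0.445 0.266 0.006] [1.401 0.588 0.989] ztop 0.9886 mid [0.5797 0.366  0.1013]
```

View pics/crop.png

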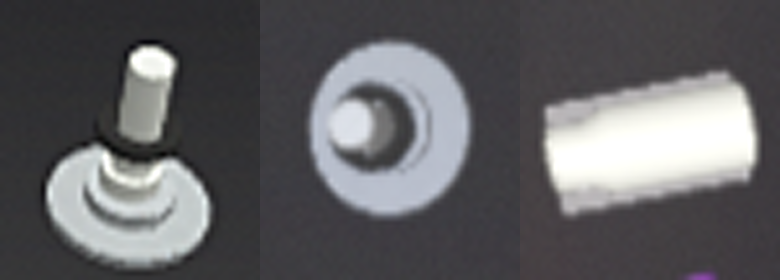

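The crop shows the ring part-way up the peg, with the peg top bright at about (350,123) in the middle crop. In the right crop the bottle's neck points image-left (+y). I'll move towards the bottle first.

```bash
python3 -m creep '{"translation":[[-0.52,-0.49,-0.05],[-0.52,-0.49,-0.05],[-0.52,-0.49,-0.05],[-0.52,-0.49,-0.05],[-0.52,-0.49,-0.05]],"turn":[[0,0,0],[0,0,0],[0,0,0],[0,0,0],[0,0,0]],"grip":[1,1,1,1,1]}'
python3 -c "
from cell import env;print(env.get_obs()['qpos'].round(1) if hasattr(env.get_obs()['qpos'],'round') else env.get_obs()['qpos'])"
python3 -m creep '{"translation":[[-0.52,-0.49,-0.05],[-0.52,-0.49,-0.05],[-0.52,-0.49,-0.05],[-0.52,-0.49,-0.05],[-0.52,-0.49,-0.05]],"turn":[[0,0,0],[0,0,0],[0,0,0],[0,0,0],[0,0,0]],"grip":[1,1,1,1,1]}'
python3 -m creep '{"translation":[[0,0,0],[0,0,0],[0,0,0],[0,0,0],[0,0,0]],"turn":[[0,0,0.055],[0,0,0.055],[0,0,0.055],[0,0,0.055],[0,0,0.055]],"grip":[1,1,1,1,1]}'
python3 -c "
from cell import env;o=env.get_obs();print(o)"
```

```text
time_s: 0.72
tool_pos: [0.3491, 0.3557, 0.2424]
tool_rot: [-180.0, -0.0, 160.4]
force: [-0.0, 0.8, -0.3]
grip_width: 0.0875
grasp_force: 0.0
[-5.380e+01 -7.000e-01  5.200e+00  1.026e+02  1.000e-01  7.810e+01
  2.170e+01]
time_s: 1.35
tool_pos: [0.4789, 0.1014, 0.2625]
tool_rot: [180.0, -0.0, 160.4]
force: [0.9, 0.6, 0.3]
grip_width: 0.0872
grasp_force: 0.0
time_s: 1.98
tool_pos: [0.4782, 0.1031, 0.2622]
tool_rot: [-180.0, -0.0, 110.5]
force: [-0.2, 0.5, -0.0]
grip_width: 0.0869
grasp_force: 0.0
{'time_s': 1.975, 'qpos': array([-37.33770601,  -3.05000414,  21.35328313, 102.44457129,
         1.12369075,  80.44178268,   4.32862104]), 'joint_velocities': array([ 2.20606781e+00,  5.26054217e-02, -2.09208190e+00, -3.76368069e-02,
       -1.57350048e-01,  4.71827307e-02, -7.83046634e+01]), 'effort': array([ -0.18207366, -26.00489259,  -0.54392042, -31.45318866,
        -0.05250845,   0.04585177,   1.44288864]), 'tool_pos': array([0.4782431 , 0.10305594, 0.26215761]), 'tool_rot': array([-1.79956739e+02, -5.43881897e-03,  1.10528025e+02]), 'force': array([-0.20008482,  0.53313838, -0.02086388]), 'wrist_torque': array([-0.09605937,  0.02561491, -0.01828179]), 'grasp_force': 0.0, 'grip_width': 0.0869414181226592}
```

```bash
python3 -m creep '{"translation":[[0,0,0],[-0.696,-0.135,0.097],[-0.696,-0.135,0.097],[-0.696,-0.135,0.097],[-0.696,-0.135,0.097]],"turn":[[0,0,0.0542],[0,0,0],[0,0,0],[0,0,0],[0,0,0]],"grip":[1,1,1,1,1]}'
python3 -m creep '{"translation":[[-0.696,-0.135,0.097],[-0.696,-0.135,0.097],[-0.696,-0.135,0.097],[-0.696,-0.135,0.097],[0,0,0]],"turn":[[0,0,0],[0,0,0],[0,0,0],[0,0,0],[0,0,0]],"grip":[1,1,1,1,1]}'
python3 -c "
from cell import env;o=env.get_obs();print(o['qpos'])
import cv2,numpy as np
c=env.read_camera('wrist');np.savez('w1.npz',**c);cv2.imwrite('pics/w1.png',c['frame'][:,:,::-1])"
python3 -m creep '{"translation":[[0,0,0],[0,0,0],[0,0,0],[0,0,0]],"turn":[[0,0.0556,0],[0,0.0556,0],[0,0.0556,0],[0,0,0]],"grip":[1,1,1,1]}'
python3 -c "
from cell import env;o=env.get_obs();print(o)"
```

```text
time_s: 2.6
tool_pos: [0.4786, -0.1254, 0.2311]
tool_rot: [180.0, -0.0, 101.1]
force: [1.1, 0.3, 0.2]
grip_width: 0.0869
grasp_force: 0.0
time_s: 3.22
tool_pos: [0.4763, -0.3557, 0.1991]
tool_rot: [-179.7, 0.1, 100.6]
force: [-0.3, 0.8, -0.4]
grip_width: 0.0868
grasp_force: 0.0
[ -6.53992082  16.03119383  48.64412354  94.67754978 -12.0857579
  74.96985662  54.78322631]
time_s: 3.78
tool_pos: [0.4782, -0.3515, 0.1961]
tool_rot: [-179.6, -30.3, 100.7]
force: [-0.8, 0.5, 0.4]
grip_width: 0.0869
grasp_force: 0.0
{'time_s': 3.775, 'qpos': array([ 17.25668423,  37.18519443,  42.34118099,  74.55320095,
       -34.73407903, 106.00772227,  69.48924847]), 'joint_velocities': array([-4.20977274, -5.90524319,  0.7019042 ,  1.3240286 ,  0.91854354,
       -1.83472057, -0.77168754]), 'effort': array([  1.23405676, -54.30609226,  11.63187772, -27.14881361,
        -1.08589087,   2.78590411,   0.11071678]), 'tool_pos': array([ 0.47817079, -0.3514716 ,  0.19608851]), 'tool_rot': array([-179.57245664,  -30.30658748,  100.72198778]), 'force': array([-0.77353044,  0.53939962,  0.40134869]), 'wrist_torque': array([-0.68659768, -0.05105159,  0.05048178]), 'grasp_force': 0.0, 'grip_width': 0.08688986316541665}
```

View pics/w1.png

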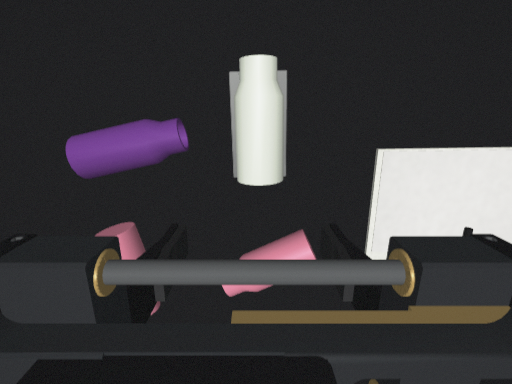

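The wrist view shows the white bottle upright in the image, mouth at about (258,58), closed end at (260,182), and its sides clear.

```bash
python3 - <<'E'
import numpy as np,cv2
from h import *
c=np.load("w1.npz");P=cloud(c);F=c["frame"].astype(int)
m=(F.min(2)>110)&(P[...,2]>.045);m[:, :215]=0;m[:,305:]=0;m[200:]=0
q=P[m];print(len(q),np.percentile(q[:,2],[1,50,99]).round(4))
X=q[:,:2];box=cv2.minAreaRect((X*1e3).astype(np.float32));print(box)
cor=cv2.boxPoints(box)
body=None
mu=X.mean(0);ax=np.linalg.svd(X-mu,full_matrices=False)[2][0];ax*=np.sign(ax[1]);n=np.array([-ax[1],ax[0]])
# refine axis: centreline of slices
s=(X-mu)@ax;t=(X-mu)@n;L=[];
for i in np.arange(s.min(),s.max()-.008,.008):
    j=(s>=i)&(s<i+.008);L.append((i+.004,(t[j].min()+t[j].max())/2,t[j].max()-t[j].min()))
L=np.array(L);print((L*1e3).round(1).tolist())
k=np.polyfit(L[1:-1,0],L[1:-1,1],1);print("yaw",np.degrees(np.arctan2(ax[1],ax[0]))+np.degrees(k[0]))
mid=mu+ax*(s.min()+s.max())/2+n*k[1];print("mid",mid,"len",np.ptp(s), "smin/max z")
p=np.array([.4712,-.311])
E
```

```text
5821 [0.0533 0.0699 0.0762]
((467.1790466308594, -287.7634582519531), (53.48179244995117, 129.56326293945312), 12.188760757446289)
[[-61.2, -0.0, 51.8], [-53.2, -0.1, 51.3], [-45.2, 0.3, 52.0], [-37.2, 0.3, 51.9], [-29.2, 0.1, 51.4], [-21.2, 0.0, 50.9], [-13.2, -0.2, 53.5], [-5.2, -0.4, 52.7], [2.8, -0.5, 52.4], [10.8, -0.0, 53.0], [18.8, -0.1, 52.8], [26.8, -0.3, 52.2], [34.8, -0.5, 47.6], [42.8, 0.1, 42.0], [50.8, 0.4, 38.4], [58.8, 0.3, 38.3]]
yaw 101.74400860304937
mid [ 0.46710529 -0.28783168] len 0.12969444963113977 smin/max z
```

```bash
python3 -m creep '{"translation":[[-0.489,0.019,0],[0,0,0.4],[0,0,0.4],[0,0,0.3],[0,0,0]],"turn":[[0,0,-0.003],[0,0,0],[0,0,0],[0,0,0],[0,0,0]],"grip":[1,1,1,1,1]}'
python3 -m creep '{"translation":[[0,0,0.4],[0,0,0.35],[0,0,0.22],[0,0,0],[0,0,0]],"turn":[[0,0,0],[0,0,0],[0,0,0],[0,0,0],[0,0,0]],"grip":[1,1,1,1,1]}'
python3 -c "
from cell import env;o=env.get_obs();print(o['tool_pos'],o['tool_rot'],o['qpos'])
import cv2,numpy as np
c=env.read_camera('wrist');cv2.imwrite('pics/w2.png',c['frame'][:,:,::-1])"
```

```text
time_s: 4.4
tool_pos: [0.4804, -0.3363, 0.1052]
tool_rot: [179.6, -30.1, 102.0]
force: [-0.4, 0.5, 0.6]
grip_width: 0.0867
grasp_force: 0.0
time_s: 5.03
tool_pos: [0.4723, -0.3032, 0.0388]
tool_rot: [179.6, -29.9, 101.8]
force: [-0.6, 0.1, 1.1]
grip_width: 0.0872
grasp_force: 0.0
[ 0.4722832  -0.30321319  0.03880433] [179.60025234 -29.90613818 101.76745196] [ 13.52174785  40.81139536  39.702867    88.76143534 -37.67013486
  89.51036962  74.55688766]
```

View pics/w2.png

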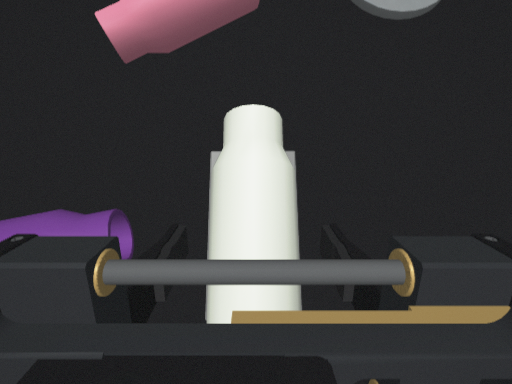

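The bottle is centred between the open fingers (columns 207–300). I'll go 5 mm lower and grip.

```bash
python3 -m creep '{"translation":[[0,0,0.07],[0,0,0],[0,0,0],[0,0,0],[0,0,0]],"turn":[[0,0,0],[0,0,0],[0,0,0],[0,0,0],[0,0,0]],"grip":[1,1,0,0,0]}' 45
python3 -m creep '{"translation":[[0,0,0],[0,0,0],[0,0,0],[0,0,0],[0,0,0]],"turn":[[0,0,0],[0,0,0],[0,0,0],[0,0,0],[0,0,0]],"grip":[0,0,0,0,0]}'
```

```text
time_s: 5.7
tool_pos: [0.4711, -0.2995, 0.0327]
tool_rot: [179.7, -30.0, 101.7]
force: [-0.5, -0.6, 0.2]
grip_width: 0.0647
grasp_force: 0.0
time_s: 6.32
tool_pos: [0.4713, -0.2994, 0.0327]
tool_rot: [179.7, -30.0, 101.7]
force: [2.2, -0.6, -0.1]
grip_width: 0.0536
grasp_force: 45.0
```

```bash
python3 -m creep '{"translation":[[0.1,0,-0.173],[0.25,0,-0.433],[0.25,0,-0.433],[0.25,0,-0.433],[0.25,0,-0.433]],"turn":[[0,0,0],[0,0,0],[0,0,0],[0,0,0],[0,0,0]],"grip":[0,0,0,0,0]}'
python3 -m creep '{"translation":[[0.25,0,-0.433],[0,0,0],[0,0,0]],"turn":[[0,0,0],[0,0,0],[0,0,0]],"grip":[0,0,0]}'
cat > fk.py <<'E'
import numpy as np
from scipy.spatial.transform import Rotation as R
from scipy.optimize import least_squares
from itertools import product
D=[([-69.5506,18.439,-4.0163,83.1726,1.2944,78.5427,-3.2594],[.2183,.6116,.2215],[-179.89,0,160.36]),
([-37.3377,-3.05,21.3533,102.4446,1.1237,80.4418,4.3286],[.4782,.10306,.26216],[-179.957,-.005,110.528]),
([-6.5399,16.0312,48.6441,94.6775,-12.0858,74.9699,54.7832],[.4763,-.3557,.1991],[-179.7,.1,100.6]),
([17.2567,37.1852,42.3412,74.5532,-34.7341,106.0077,69.4892],[.47817,-.35147,.19609],[-179.57,-30.31,100.72]),
([13.5217,40.8114,39.7029,88.7614,-37.6701,89.5104,74.5569],[.47228,-.30321,.0388],[179.6,-29.906,101.767])]
def fk(q,L,s):
    h,a,ex,b,wx,c,off=L;q=np.radians(q);p=np.zeros(3);M=np.eye(3)
    rz=lambda t:R.from_euler('z',t).as_matrix();ry=lambda t:R.from_euler('y',t).as_matrix()
    M=rz(s[0]*q[0]);p=np.array([0,0,h]);M=M@ry(q[1])@rz(s[1]*q[2]);p=p+M@[ex,0,a]
    M=M@ry(q[3]);p=p+M@[-ex,0,0];M=M@rz(s[2]*q[4]);p=p+M@[0,0,b];M=M@ry(q[5]);p=p+M@[wx,0,0];M=M@rz(s[3]*q[6]+off);p=p+M@[0,0,c]
    return p,M
if __name__=="__main__":
    best=[]
    for s in product([-1,1],repeat=4):
        def f(L):
            r=[]
            for q,p,e in D:
                P,M=fk(q,L,s);T=R.from_euler('xyz',e,degrees=True).as_matrix();r+=list(P-p)+list(.3*(M-T).ravel())
            return r
        for o in (0,1.57,3.14,-1.57):
            z=least_squares(f,[.3,.35,0,.35,0,.2,o]);best.append((z.cost,s,z.x.round(4).tolist()))
    best.sort();print(*best[:3],sep="\n")
E
python3 fk.py; python3 -c "
from cell import env;o=env.get_obs();print(o['tool_pos'],o['tool_rot'],o['qpos'])"
```

```text
time_s: 6.95
tool_pos: [0.4697, -0.2999, 0.2108]
tool_rot: [179.7, -30.0, 101.7]
force: [0.1, -1.1, -0.9]
grip_width: 0.0538
grasp_force: 45.0
time_s: 7.32
tool_pos: [0.4697, -0.2997, 0.2485]
tool_rot: [179.7, -30.0, 101.7]
force: [0.1, -0.0, -1.1]
grip_width: 0.0535
grasp_force: 45.0
(np.float64(0.0008764176894374275), (-1, -1, -1, -1), [0.2519, 0.4342, -0.0013, 0.5296, 0.0041, 0.3326, 1.5709])
(np.float64(0.0008764176894374279), (-1, -1, -1, -1), [0.2519, 0.4342, -0.0013, 0.5296, 0.0041, 0.3326, 1.5709])
(np.float64(0.0008764176894374284), (-1, -1, -1, -1), [0.2519, 0.4342, -0.0013, 0.5296, 0.0041, 0.3326, 1.5709])
[ 0.46966856 -0.29972402  0.24847004] [179.71212556 -30.02863846 101.69468229] [ 11.37604497  29.63188631  43.78962513  78.67730846 -32.60085125
 107.15112255  65.84865507]
```

```bash
cat > ik.py <<'E'
import numpy as np
from fk import *
L=[.2519,.4342,-.0013,.5296,.0041,.3326,1.5709];s=(-1,)*4
lo=np.array([-163.93,-17.29,-79.2,3.27,-89.18,5.43,-154.24]);hi=np.array([163.93,119.83,71.16,140.29,269.18,117.66,154.24])
def ik(p,M,q0,w=.002):
    f=lambda q:np.r_[fk(q,L,s)[0]-p,.3*(fk(q,L,s)[1]-M).ravel(),w*np.radians(q-q0)]
    z=least_squares(f,np.clip(q0,lo+.1,hi-.1),bounds=(lo,hi));r=f(z.x);return z.x,np.abs(r[:12]).max()
def pose(phi,e=30.,z=.1376,xy=(.468,.249)):
    a=np.radians(phi);e=np.radians(e)
    t=np.array([np.cos(a)*np.cos(e),np.sin(a)*np.cos(e),-np.sin(e)]);h=np.array([np.cos(a),np.sin(a),0]);b=np.array([0,0,-1.])
    x=b*np.cos(e)-h*np.sin(e);y=np.cross(t,x);return np.array([*xy,z])+.0187*t,np.c_[x,y,t]
E
python3 - <<'E'
from ik import *
rng=np.random.default_rng(0);q0=np.array([11.4,29.6,43.8,78.7,-32.6,107.2,65.8])
for phi in [-80,-60,-45,-30,-15,0,70,90,110]:
    best=None
    for z in (.1376,.24):
        g=[]
        for k in range(8):
            q,r=ik(*pose(phi,z=z),q0 if k==0 else rng.uniform(lo,hi))
            if r<.004:g.append((np.minimum(q-lo,hi-q).min(),q.round()))
        g.sort(key=lambda a:-a[0]);print(phi,z,len(g),g[0] if g else None)
E
```

```text
-80 0.1376 5 (np.float64(26.781813431954532), array([-79.,  40.,  36.,  92.,  25.,  91., -40.]))
-80 0.24 5 (np.float64(19.845702355272778), array([-82.,  34.,  41.,  90.,  28.,  98., -34.]))
-60 0.1376 5 (np.float64(35.675653942248076), array([-75.,  28.,  23., 105.,  43.,  82., -42.]))
-60 0.24 6 (np.float64(25.556287046638502), array([-65.,  19.,  10., 102.,  49.,  92., -37.]))
-45 0.1376 7 (np.float64(25.75614623698695), array([-70.,  20.,  13., 115.,  56.,  75., -42.]))
-45 0.24 4 (np.float64(28.350018384951753), array([-32.,  12., -27., 112.,  62.,  88., -36.]))
-30 0.1376 5 (np.float64(15.817423482240912), array([-51.,  12.,  -8., 124.,  70.,  69., -43.]))
-30 0.24 7 (np.float64(18.7123319549589), array([-47.,   2., -12., 122.,  65.,  74., -29.]))
-15 0.1376 6 (np.float64(6.3163776323114575), array([-84.,   4.,  26., 134.,  79.,  56., -40.]))
-15 0.24 7 (np.float64(9.148283263748555), array([-62.,  -8.,   4., 131.,  72.,  61., -23.]))
0 0.1376 0 None
0 0.24 7 (np.float64(1.5234924433116248e-09), array([-52., -17.,  -0., 138.,  77.,  45., -15.]))
70 0.1376 1 (np.float64(5.6833825479434665), array([  18.,    3.,  -17.,  135.,  -80.,   55., -140.]))
70 0.24 2 (np.float64(5.684341886080802e-14), array([  64.,  -17.,  -58.,  131.,  -82.,   72., -154.]))
90 0.1376 3 (np.float64(15.933782787344597), array([  14.,   14.,  -11.,  122.,  -64.,   69., -138.]))
90 0.24 0 None
110 0.1376 2 (np.float64(23.704962508447892), array([ -30.,   28.,   35.,  109.,  -65.,   93., -128.]))
110 0.24 1 (np.float64(15.000670394246782), array([ -29.,   18.,   33.,  106.,  -61.,   96., -139.]))
```

```bash
python3 - <<'E'
from ik import *
q=np.array([11.4,29.6,43.8,78.7,-32.6,107.2,65.8]);p0,M0=np.array([.4697,-.2997,.2485]),R.from_euler('xyz',[179.7,-30,101.7],degrees=True).as_matrix()
for tgt in [(.46,.25,.30),(.45,.12,.30),(.50,.20,.33)]:
    qq=q.copy();print(tgt)
    seq=[]
    for a in np.linspace(0,1,11)[1:]:seq.append((p0+a*(np.array(tgt)-p0),M0))
    for a in np.linspace(0,-90,10)[1:]:seq.append((np.array(tgt),M0@R.from_euler('y',a,degrees=True).as_matrix()))
    M1=seq[-1][1]
    for a in np.linspace(0,28,4)[1:]:seq.append((np.array(tgt),R.from_euler('z',a,degrees=True).as_matrix()@M1))
    prev=qq
    for i,(p,M) in enumerate(seq):
        qq,r=ik(p,M,qq,.005)
        if i in(4,9,12,15,18,21):print(i,qq.round(),round(r,4),"step",np.abs(qq-prev).max().round(0));
        prev=qq
E
```

```text
(0.46, 0.25, 0.3)
4 [-13.   3.  35. 101. -27.  94.  36.] 0.0 step 7.0
9 [-29.  -2.  19. 103. -30.  81.   6.] 0.0 step 5.0
12 [-37.   0.   9.  96.   0.  84. -17.] 0.0 step 10.0
15 [-47.  10.   3.  90.  25.  96. -33.] 0.0 step 7.0
18 [-56.  24.   4.  87.  43. 110. -40.] 0.0 step 6.0
21 [-59.   9.  -1. 105.  55.  94. -31.] 0.0 step 6.0
(0.45, 0.12, 0.3)
4 [ -9.   7.  39.  98. -27.  97.  44.] 0.0 step 5.0
9 [-22.  -5.  26. 105. -27.  88.  18.] 0.0 step 5.0
12 [-28.  -8.  12. 103.   2.  85.  -5.] 0.0 step 9.0
15 [-35.  -2.   1. 102.  28.  92. -25.] 0.0 step 8.0
18 [-43.  11.  -3. 103.  48. 104. -39.] 0.0 step 6.0
21 [-46.  -6.  -6. 120.  57.  88. -27.] 0.0 step 6.0
(0.5, 0.2, 0.33)
4 [-12.   7.  37.  96. -28.  97.  38.] 0.0 step 6.0
9 [-27.   2.  24.  95. -31.  88.  11.] 0.0 step 5.0
12 [-37.   2.  15.  91.  -0.  87. -10.] 0.0 step 10.0
15 [-47.   9.  10.  88.  26.  96. -25.] 0.0 step 8.0
18 [-55.  21.  10.  87.  46. 107. -34.] 0.0 step 6.0
21 [-59.   5.   6. 106.  57.  90. -25.] 0.0 step 6.0
```

```bash
python3 -m creep '{"translation":[[0.3,0.06,0.136],[0.488,0.1,0.22],[0.488,0.1,0.22],[0.488,0.1,0.22],[0.488,0.1,0.22]],"turn":[[0,0,0],[0,0,0],[0,0,0],[0,0,0],[0,0,0]],"grip":[0,0,0,0,0]}'
python3 -m creep '{"translation":[[0.488,0.1,0.22],[0.488,0.1,0.22],[0.488,0.1,0.22],[0.488,0.1,0.22],[0.488,0.1,0.22]],"turn":[[0,0,0],[0,0,0],[0,0,0],[0,0,0],[0,0,0]],"grip":[0,0,0,0,0]}'
python3 -m creep '{"translation":[[0.488,0.1,0.22],[0.488,0.1,0.22],[0.188,0.04,0.084],[0,0,0]],"turn":[[0,0,0],[0,0,0],[0,0,0],[0,0,0]],"grip":[0,0,0,0]}'
python3 -m creep '{"translation":[[0,0,0],[0,0,0],[0,0,0],[0,0,0],[0,0,0]],"turn":[[0,-0.05,0],[0,-0.05,0],[0,-0.05,0],[0,-0.05,0],[0,-0.05,0]],"grip":[0,0,0,0,0]}'
python3 -m creep '{"translation":[[0,0,0],[0,0,0],[0,0,0],[0,0,0],[0,0,0]],"turn":[[0,-0.05,0],[0,-0.05,0],[0,-0.05,0],[0,-0.05,0],[0,-0.05,0]],"grip":[0,0,0,0,0]}'
python3 -c "
from cell import env;o=env.get_obs();print(o['qpos'])
import cv2,numpy as np
for n in ('wrist','scene'):
    c=env.read_camera(n);np.savez(n+'3.npz',**c);cv2.imwrite('pics/'+n+'3.png',c['frame'][:,:,::-1])"
```

```text
time_s: 7.95
tool_pos: [0.4656, -0.0978, 0.2673]
tool_rot: [179.9, -30.1, 101.6]
force: [0.7, -0.1, -1.5]
grip_width: 0.0535
grasp_force: 45.0
time_s: 8.57
tool_pos: [0.4617, 0.1184, 0.2889]
tool_rot: [179.9, -30.0, 101.6]
force: [0.2, 0.6, -1.5]
grip_width: 0.0536
grasp_force: 45.0
time_s: 9.07
tool_pos: [0.4604, 0.2207, 0.2994]
tool_rot: [179.8, -30.0, 101.8]
force: [-0.4, -1.2, -1.1]
grip_width: 0.0539
grasp_force: 45.0
time_s: 9.7
tool_pos: [0.4623, 0.218, 0.3012]
tool_rot: [179.7, 15.3, 101.3]
force: [-0.3, -0.1, -2.4]
grip_width: 0.0538
grasp_force: 45.0
time_s: 10.32
tool_pos: [0.4621, 0.219, 0.3008]
tool_rot: [179.4, 60.3, 100.9]
force: [-0.1, -0.2, -1.6]
grip_width: 0.0539
grasp_force: 45.0
[-58.45913951  23.846282     3.80668476  88.46696659  41.39341128
 110.99228549 -43.64386272]
```

View pics/wrist3.png

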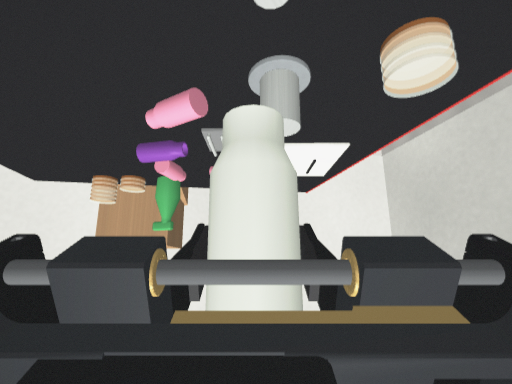

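The bottle is mouth down in the grip and straight in the wrist view (neck at about (253,115)). The beaker stand is behind it at (280,90), and the target peg stand is still outside the frame.

```bash
python3 -m creep '{"translation":[[0,0,0],[0,0,0],[0,0,0],[0.3,0.146,0.15],[0.305,0.146,0.149]],"turn":[[-0.045,0,-0.026],[-0.045,0,-0.026],[-0.045,0,-0.026],[0,0,0],[0,0,0]],"grip":[0,0,0,0,0]}'
python3 -m creep '{"translation":[[0,0,0],[0,0,0]],"turn":[[0,0,0],[0,0,0]],"grip":[0,0]}'
cat > snap.py <<'E'
import sys,cv2,numpy as np
from cell import env
from ik import *
k=sys.argv[1];o=env.get_obs();M=R.from_euler('xyz',o['tool_rot'],degrees=True).as_matrix()
b=M@[.866,0,.5];print("rot",o['tool_rot'].round(2),"pos",o['tool_pos'].round(4),"b",b.round(4),"mouth",(o['tool_pos']+M@[.075,0,.0246]).round(4),"F",o['force'].round(1),"M\n",M.round(3),o['qpos'].round())
ims=[]
for n in ('wrist','scene'):
    c=env.read_camera(n);np.savez(n+k+'.npz',**c);f=c['frame'][:,:,::-1]
    ims.append(f if n=='wrist' else cv2.resize(f[150:270,290:400],(352,384),interpolation=cv2.INTER_CUBIC))
cv2.imwrite(f'pics/s{k}.png',cv2.resize(np.hstack(ims),(800,356)))
E
python3 snap.py 4
```

```text
time_s: 11.05
tool_pos: [0.4783, 0.2362, 0.2481]
tool_rot: [179.0, 59.9, 128.5]
force: [0.4, 0.1, -1.0]
grip_width: 0.0541
grasp_force: 45.0
time_s: 11.3
tool_pos: [0.478, 0.2368, 0.2484]
tool_rot: [179.3, 60.1, 128.9]
force: [0.5, -0.2, -1.1]
grip_width: 0.0535
grasp_force: 45.0
rot [179.3   60.07 128.86] pos [0.478  0.2368 0.2484] b [ 0.0055  0.0029 -1.    ] mouth [0.4681 0.2495 0.1711] F [ 0.5 -0.2 -1.1] M
 [[-0.313  0.772  0.553]
 [ 0.389  0.636 -0.667]
 [-0.867  0.006 -0.499]] [-62.  15.  -1. 107.  53.  92. -39.]
```

View pics/s4.png

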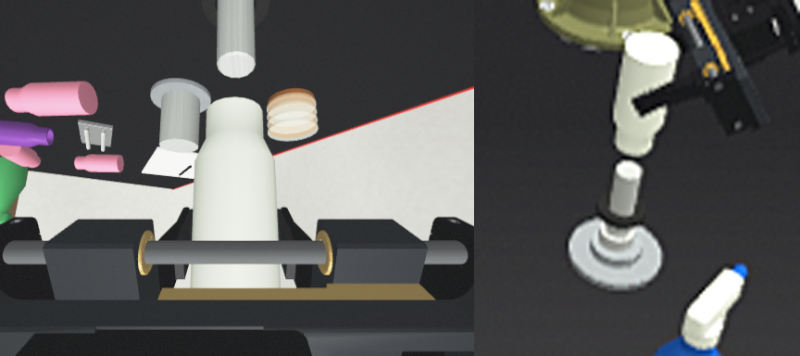

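The wrist view (left half) shows the peg with its flat top at about (236,64), in line above the bottle's neck at (235,105). In the scene crop the mouth is right over the peg top at (630,165). Next I'll measure the peg and neck axes in both views.

```bash
cat > axes.py <<'E'
import sys,numpy as np,cv2
from h import *
from scipy.optimize import least_squares
k=sys.argv[1];xy0=np.array([float(sys.argv[2]),float(sys.argv[3])]);zm=float(sys.argv[4])
def fit(p,r):
    z=least_squares(lambda c:np.hypot(*(p[:,:2]-c).T)-r,xy0,loss='soft_l1',f_scale=.001);return z.x.round(4),len(p),np.median(np.abs(z.fun)).round(4)
for n in ('wrist','scene'):
    c=np.load(n+k+'.npz');P=cloud(c).reshape(-1,3);F=c['frame'].reshape(-1,3).astype(int)
    d=np.hypot(*(P[:,:2]-xy0).T);P_=P[d<.04];d=d[d<.04]
    top=P_[(d<.013)&(P_[:,2]>.12)&(P_[:,2]<.142)];print(n,"top z",np.median(top[:,2]) if len(top) else None)
    for nm,r,a,b in (("peg",.0145,.095,.120),("neck",.02,zm+.003,zm+.018),("body",.027,zm+.045,zm+.09)):
        s=P_[(P_[:,2]>a)&(P_[:,2]<b)&(d<r+.008)]
        if len(s)>10:print(" ",nm,*fit(s,r))
    t=P_[(d<.03)&(P_[:,2]>.06)&(P_[:,2]<.092)&(d>.018)];print("  ring z",np.percentile(t[:,2],[5,25,50,75,95]).round(4) if len(t) else None)
E
python3 axes.py 4 .468 .249 .171
python3 - <<'E'
# pixel approach in the wrist view: peg top face ellipse, ray onto plane
import numpy as np,cv2
c=np.load('wrist4.npz');K=c['K'];Rm=cv2.Rodrigues(c['rvec'])[0];C=-Rm.T@np.ravel(c['tvec']);print("cam",C.round(3))
g=cv2.cvtColor(c['frame'],cv2.COLOR_RGB2GRAY);print(g[40:100:4,255])
for r in (20,40,60): print(r,g[r,225:290:3])
E
```

```text
wrist top z 0.13474025582309843
  peg [0.468  0.2496] 1257 0.0003
  neck [0.4673 0.2484] 1383 0.0003
  body [0.4671 0.2488] 8330 0.0004
  ring z [0.0776 0.0782 0.0786 0.079  0.0795]
scene top z 0.1348504986646975
  peg [0.4692 0.2499] 45 0.0005
  neck [0.4692 0.2492] 47 0.001
  body [0.4683 0.25  ] 135 0.0009
  ring z [0.0691 0.0755 0.078  0.0797 0.0822]
cam [0.363 0.376 0.26 ]
[190 190 190 189 239 227 229 228 228 229 228  76  47  49  49]
20 [ 55  57  56  90 158 171 178 186 180 188 186 193 190 182 172 166 142  60
  56  57  49  46]
40 [ 48  46  45 106 163 173 180 189 183 191 190 193 189 180 173 165 149  47
  49  50  47  48]
60 [ 50  48  49 132 168 219 231 233 228 226 227 228 232 231 229 199 157  56
  48  49  48  47]
```

```bash
python3 -m creep '{"translation":[[0.142,0.006,0.079],[0.142,0.006,0.079],[0,0,0],[0,0,0]],"turn":[[0,0,0],[0,0,0],[0,0,0],[0,0,0]],"grip":[0,0,0,0]}'
python3 -m creep '{"translation":[[0.0325,0,0.0187],[0.0325,0,0.0187],[0.0325,0,0.0187],[0,0,0]],"turn":[[0,0,0],[0,0,0],[0,0,0],[0,0,0]],"grip":[0,0,0,0]}'
python3 -m creep '{"translation":[[0.0217,0,0.0125],[0.0217,0,0.0125],[0,0,0],[0,0,0]],"turn":[[0,0,0],[0,0,0],[0,0,0],[0,0,0]],"grip":[0,0,0,0]}'
python3 snap.py 5; python3 axes.py 5 .468 .249 .131
```

```text
time_s: 11.9
tool_pos: [0.478, 0.239, 0.2208]
tool_rot: [179.6, 60.1, 129.3]
force: [0.9, -0.5, -0.4]
grip_width: 0.0537
grasp_force: 45.0
time_s: 12.4
tool_pos: [0.4779, 0.2389, 0.2116]
tool_rot: [179.6, 60.1, 129.3]
force: [-0.6, 0.7, -1.3]
grip_width: 0.0538
grasp_force: 45.0
time_s: 12.9
tool_pos: [0.478, 0.239, 0.2079]
tool_rot: [179.5, 60.1, 129.2]
force: [0.0, 0.6, -1.1]
grip_width: 0.0536
grasp_force: 45.0
rot [179.5  60.1 129.2] pos [0.478  0.239  0.2079] b [ 0.0045  0.0014 -1.    ] mouth [0.468  0.2516 0.1306] F [ 0.   0.6 -1.1] M
 [[-0.315  0.77   0.555]
 [ 0.386  0.638 -0.666]
 [-0.867  0.004 -0.498]] [-62.  18.  -2. 109.  53.  89. -43.]
wrist top z None
  peg [0.468  0.2496] 1424 0.0003
  neck [0.4672 0.2505] 1395 0.0003
  body [0.467  0.2509] 8204 0.0004
  ring z [0.0694 0.075  0.0782 0.0788 0.0793]
scene top z None
  peg [0.4692 0.2502] 49 0.001
  neck [0.4688 0.2505] 44 0.0011
  body [0.468  0.2514] 119 0.001
  ring z [0.0696 0.0754 0.0782 0.0796 0.0817]
```

The mouth is 4 mm below the peg top with no contact force, so the peg is in the neck. I'll descend towards the ring.

```bash
python3 -m creep '{"translation":[[0.05,0,0.045],[0.065,0,0.0375],[0.065,0,0.0375],[0.065,0,0.0375],[0,0,0]],"turn":[[0,0,0],[0,0,0],[0,0,0],[0,0,0],[0,0,0]],"grip":[0,0,0,0,0]}'
python3 -m creep '{"translation":[[0.065,0,0.0375],[0.065,0,0.0375],[0.065,0,0.0375],[0.04,0,0.023],[0,0,0]],"turn":[[0,0,0],[0,0,0],[0,0,0],[0,0,0],[0,0,0]],"grip":[0,0,0,0,0]}'
python3 snap.py 6; python3 axes.py 6 .468 .249 .084
```

```text
time_s: 13.62
tool_pos: [0.4786, 0.238, 0.184]
tool_rot: [179.6, 60.1, 129.3]
force: [-0.1, 0.8, -1.9]
grip_width: 0.0536
grasp_force: 45.0
time_s: 14.25
tool_pos: [0.4788, 0.2381, 0.1626]
tool_rot: [179.6, 60.1, 129.3]
force: [0.2, -0.5, -2.2]
grip_width: 0.0532
grasp_force: 45.0
rot [179.59  60.12 129.28] pos [0.4788 0.2381 0.1626] b [ 4.1e-03  6.0e-04 -1.0e+00] mouth [0.4688 0.2506 0.0853] F [ 0.2 -0.5 -2.2] M
 [[-0.315  0.77   0.554]
 [ 0.386  0.638 -0.667]
 [-0.867  0.004 -0.498]] [-62.  21.  -1. 110.  53.  86. -47.]
wrist top z None
  peg [0.4637 0.2545] 1506 0.001
  neck [0.468  0.2495] 1382 0.0003
  body [0.4678 0.25  ] 8379 0.0004
  ring z [0.0691 0.0743 0.0784 0.079  0.0903]
scene top z None
  peg [0.4752 0.2518] 27 0.0014
  neck [0.4699 0.2499] 36 0.0009
  body [0.4693 0.2508] 114 0.001
  ring z [0.0691 0.0754 0.0785 0.0806 0.0912]
```

```bash
for i in 1; do :; done
python3 -m creep '{"translation":[[0.0325,0,0.0187],[0.0325,0,0.0187],[0.0217,0,0.0125],[0.0217,0,0.0125],[0,0,0]],"turn":[[0,0,0],[0,0,0],[0,0,0],[0,0,0],[0,0,0]],"grip":[0,0,0,0,0]}'
python3 -m creep '{"translation":[[0.0217,0,0.0125],[0.0217,0,0.0125],[0.0217,0,0.0125],[0.0217,0,0.0125],[0,0,0]],"turn":[[0,0,0],[0,0,0],[0,0,0],[0,0,0],[0,0,0]],"grip":[0,0,0,0,0]}'
```

```text
time_s: 14.98
tool_pos: [0.4793, 0.2378, 0.1545]
tool_rot: [179.4, 60.3, 129.1]
force: [-1.4, -0.5, 5.0]
grip_width: 0.0537
grasp_force: 45.0
time_s: 15.6
tool_pos: [0.4794, 0.2378, 0.1465]
tool_rot: [179.4, 60.3, 129.1]
force: [-0.7, -0.5, 6.7]
grip_width: 0.054
grasp_force: 45.0
```

```bash
python3 -m creep '{"translation":[[0.0217,0,0.0125],[0.0217,0,0.0125],[0.0217,0,0.0125],[0.0217,0,0.0125],[0,0,0]],"turn":[[0,0,0],[0,0,0],[0,0,0],[0,0,0],[0,0,0]],"grip":[0,0,0,0,0]}'
python3 -m creep '{"translation":[[0.0217,0,0.0125],[0.0217,0,0.0125],[0.01,0,0.006],[0,0,0]],"turn":[[0,0,0],[0,0,0],[0,0,0],[0,0,0]],"grip":[0,0,0,0]}'
python3 snap.py 7; python3 axes.py 7 .468 .249 .056
```

```text
time_s: 16.23
tool_pos: [0.4794, 0.2377, 0.1384]
tool_rot: [179.4, 60.3, 129.1]
force: [-1.7, -0.5, 5.5]
grip_width: 0.0538
grasp_force: 45.0
time_s: 16.73
tool_pos: [0.4794, 0.2377, 0.1336]
tool_rot: [179.4, 60.3, 129.1]
force: [-0.9, -0.8, 5.0]
grip_width: 0.0532
grasp_force: 45.0
rot [179.43  60.28 129.07] pos [0.4794 0.2377 0.1336] b [ 7.e-03 -6.e-04 -1.e+00] mouth [0.4696 0.2502 0.0563] F [-0.9 -0.8  5. ] M
 [[-0.312  0.771  0.555]
 [ 0.385  0.637 -0.668]
 [-0.868  0.005 -0.496]] [-62.  24.  -1. 111.  54.  84. -50.]
wrist top z None
  neck [0.4682 0.2496] 1397 0.0003
  body [0.4683 0.2497] 8381 0.0004
  ring z [0.0616 0.0679 0.0756 0.0844 0.0906]
scene top z None
  neck [0.4707 0.2495] 44 0.0012
  body [0.4697 0.2501] 105 0.0009
  ring z [0.0608 0.0657 0.0728 0.081  0.0893]
```

Seat it in 1 mm steps and watch for the force to rise.

```bash
python3 -m creep '{"translation":[[0.0109,0,0.0062],[0.0109,0,0.0062],[0,0,0]],"turn":[[0,0,0],[0,0,0],[0,0,0]],"grip":[0,0,0]}'
python3 -m creep '{"translation":[[0.0109,0,0.0062],[0,0,0]],"turn":[[0,0,0],[0,0,0]],"grip":[0,0]}'
python3 -m creep '{"translation":[[0.0109,0,0.0062],[0,0,0]],"turn":[[0,0,0],[0,0,0]],"grip":[0,0]}'
```

```text
time_s: 17.2
tool_pos: [0.4794, 0.2377, 0.1316]
tool_rot: [179.4, 60.3, 129.1]
force: [-0.7, -0.8, 5.3]
grip_width: 0.0535
grasp_force: 45.0
time_s: 17.45
tool_pos: [0.4794, 0.2377, 0.1306]
tool_rot: [179.4, 60.3, 129.1]
force: [-1.9, -0.8, 5.4]
grip_width: 0.0539
grasp_force: 45.0
time_s: 17.7
tool_pos: [0.4795, 0.2377, 0.1301]
tool_rot: [179.4, 60.3, 129.0]
force: [-2.4, -0.3, 8.1]
grip_width: 0.0536
grasp_force: 45.0
```

```bash
python3 -m creep '{"translation":[[0.0109,0,0.0062],[0,0,0]],"turn":[[0,0,0],[0,0,0]],"grip":[0,0]}'
python3 -m creep '{"translation":[[0.0109,0,0.0062],[0,0,0]],"turn":[[0,0,0],[0,0,0]],"grip":[0,0]}'
```

```text
time_s: 17.95
tool_pos: [0.4796, 0.2375, 0.1301]
tool_rot: [179.4, 60.4, 129.0]
force: [-3.2, -1.0, 10.5]
grip_width: 0.0532
grasp_force: 45.0
time_s: 18.2
tool_pos: [0.4798, 0.2375, 0.1301]
tool_rot: [179.3, 60.5, 128.9]
force: [-5.0, -0.6, 14.2]
grip_width: 0.0536
grasp_force: 45.0
```

The height has stopped changing while the force climbs, so the ring is on its stop. One more firm push, then I'll unload and look.

```bash
python3 -m creep '{"translation":[[0.0109,0,0.0062],[0.0109,0,0.0062],[0,0,0]],"turn":[[0,0,0],[0,0,0],[0,0,0]],"grip":[0,0,0]}'
python3 -m creep '{"translation":[[-0.022,0,-0.0125],[-0.022,0,-0.0125],[0,0,0]],"turn":[[0,0,0],[0,0,0],[0,0,0]],"grip":[0,0,0]}'
python3 snap.py 8; python3 axes.py 8 .468 .249 .053
```

```text
time_s: 18.58
tool_pos: [0.48, 0.2372, 0.13]
tool_rot: [179.2, 60.7, 128.8]
force: [-6.5, -1.3, 21.9]
grip_width: 0.0536
grasp_force: 45.0
time_s: 18.95
tool_pos: [0.4795, 0.2376, 0.1301]
tool_rot: [179.4, 60.3, 129.0]
force: [-2.3, -1.5, 7.4]
grip_width: 0.0537
grasp_force: 45.0
rot [179.39  60.3  129.01] pos [0.4795 0.2376 0.1301] b [ 7.500e-03 -7.000e-04 -9.999e-01] mouth [0.4697 0.2501 0.0527] F [-2.3 -1.5  7.4] M
 [[-0.312  0.771  0.555]
 [ 0.385  0.637 -0.668]
 [-0.869  0.005 -0.495]] [-62.  24.  -1. 111.  54.  84. -50.]
wrist top z None
  neck [0.4682 0.2496] 1418 0.0003
  body [0.4683 0.2497] 8290 0.0004
  ring z [0.0617 0.0682 0.0765 0.0853 0.091 ]
scene top z None
  neck [0.4695 0.2497] 39 0.0009
  body [0.4701 0.2502] 103 0.0011
  ring z [0.0608 0.0656 0.0725 0.0837 0.091 ]
```

View pics/s8.png

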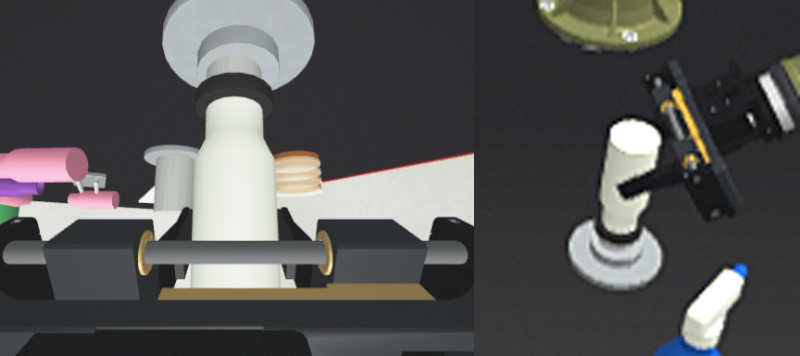

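The rim sits squarely on the black ring at about (235,90), and the ring is low on the peg. I'll open and back off along the fingers.

```bash
python3 -m creep '{"translation":[[-0.018,0,-0.01],[0,0,0],[0,0,0],[0,0,0],[0,0,0]],"turn":[[0,0,0],[0,0,0],[0,0,0],[0,0,0],[0,0,0]],"grip":[0,0,1,1,1]}' 
python3 -m creep '{"translation":[[0,0,0],[0,0,0],[0,0,0],[0,0,0],[0,0,0]],"turn":[[0,0,0],[0,0,0],[0,0,0],[0,0,0],[0,0,0]],"grip":[1,1,1,1,1]}'
python3 -m creep '{"translation":[[0,0,-0.15],[0,0,-0.25],[0,0,-0.35],[0,0,-0.4],[0,0,-0.35]],"turn":[[0,0,0],[0,0,0],[0,0,0],[0,0,0],[0,0,0]],"grip":[1,1,1,1,1]}'
python3 -m creep '{"translation":[[0,0,0],[0,0,0],[0,0,0],[0,0,0],[0,0,0]],"turn":[[0,0,0],[0,0,0],[0,0,0],[0,0,0],[0,0,0]],"grip":[1,1,1,1,1]}'
python3 snap.py 9; python3 axes.py 9 .468 .249 .053
```

```text
time_s: 19.68
tool_pos: [0.4789, 0.2385, 0.1292]
tool_rot: [179.5, 60.1, 129.3]
force: [-0.1, 0.5, -0.3]
grip_width: 0.0759
grasp_force: 0.0
time_s: 20.3
tool_pos: [0.479, 0.2383, 0.1296]
tool_rot: [179.5, 60.1, 129.2]
force: [-0.7, -0.6, -1.0]
grip_width: 0.0865
grasp_force: 0.0
time_s: 20.92
tool_pos: [0.4108, 0.3206, 0.1906]
tool_rot: [179.4, 60.0, 129.2]
force: [0.2, 0.3, 0.3]
grip_width: 0.0869
grasp_force: 0.0
time_s: 21.55
tool_pos: [0.4127, 0.3177, 0.1893]
tool_rot: [179.6, 60.1, 129.2]
force: [-0.1, 0.6, 0.3]
grip_width: 0.087
grasp_force: 0.0
rot [179.55  60.12 129.21] pos [0.4127 0.3177 0.1893] b [ 4.4e-03  8.0e-04 -1.0e+00] mouth [0.4027 0.3303 0.112 ] F [-0.1  0.6  0.3] M
 [[-0.315  0.771  0.554]
 [ 0.386  0.637 -0.667]
 [-0.867  0.004 -0.498]] [-68.  24.  -5. 103.  48.  96. -48.]
wrist top z None
  neck [0.468  0.2497] 497 0.0003
  body [0.4683 0.2496] 2375 0.0003
  ring z [0.0615 0.0677 0.0755 0.0851 0.091 ]
scene top z None
  neck [0.4694 0.2496] 40 0.0012
  body [0.4696 0.2499] 162 0.0012
  ring z [0.0616 0.0653 0.0722 0.0845 0.0912]
```

View pics/s9.png

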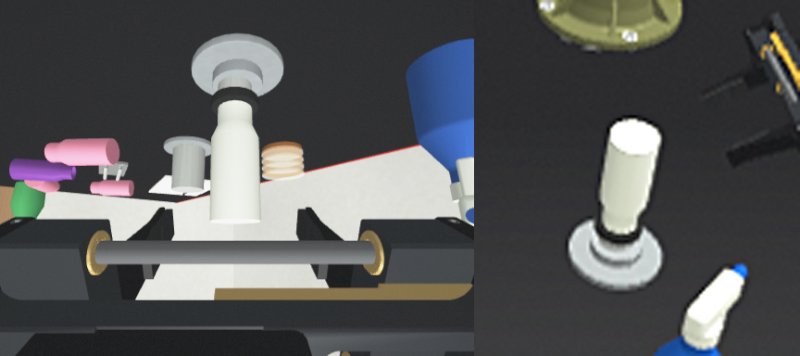

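The bottle stands free and straight on the ring (neck and body axes within 0.4 mm), the gripper is well clear, and the bystanders haven't moved.

```bash
python3 -c "
from cell import env
print(env.sign_off())"
```

```text
the job is handed in; nothing more can be done
None
```

The bottle is upside down and straight on the free peg, rim on the ring pressed down to its stop (about 22 N at most), the gripper is clear, and the job is handed in; no verdict came back.

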